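# Complete the sampling kit without doubling a piece

### The job

Complete the sampling kit: the three-pocket tray must end up with exactly one sample vial, one dropper bottle and one small carton, one piece to a pocket, each standing upright (the carton lying flat) on the pocket's floor. One type is already in the tray, so skip that one and add only the two that are missing; spares of a type are alike, take either. Set the pieces down rather than dropping them, and leave the piece already in the tray, the surplus pieces and the flask and timer where they are.

Things in the scene. Friction and masses are not known exactly. Their poses are not given: they have to be found in the camera images.
- tray: low grey kit tray fixed to the worktop, outer 72 mm (its x) by 238 mm (its y), with a row of three equal pockets along its y and a slotted carrying tab jutting 18 mm from either end. Each pocket is 64 mm (x) by 74 mm (y) inside, walls and ribs 4 mm thick and 10 mm high; the base is a thin sheet, so pieces in a pocket stand practically at worktop height. Origin: centre of its underside; z up. A carton fits a pocket with its x along the tray's x, either way round
- pocket_left (a point): centre of the tray's +y end pocket, at floor level (worktop height); axes as the tray's; this pocket holds one piece at the start, of a type that differs from run to run
- pocket_mid (a point): centre of the tray's middle pocket, at floor level (worktop height); axes as the tray's; empty at the start
- pocket_right (a point): centre of the tray's -y end pocket, at floor level (worktop height); axes as the tray's; empty at the start
- vial_a_center (a point): capped round sample vial, clear glass, body 25 mm across, ribbed black cap 26 mm across from 44 mm height to the top, 58 mm tall in all. The point is its centre, half-way up; its z points up when it stands upright. vial_b is an identical piece; always on the pale mat (1 mm sheet, practically worktop height) at the start
- vial_b_center (a point): capped round sample vial, clear glass, body 25 mm across, ribbed black cap 26 mm across from 44 mm height to the top, 58 mm tall in all. The point is its centre, half-way up; its z points up when it stands upright. vial_a is an identical piece, and either this piece, or the b piece of another type, stands in the tray at the start; else it stands on the pale mat
- dropper_a_center (a point): brown dropper bottle, round, body 33 mm across up to 50 mm height, then a narrower 22 mm cap, 72 mm tall in all. The point is its centre, half-way up; its z points up when it stands upright. dropper_b is an identical piece; always on the pale mat (1 mm sheet, practically worktop height) at the start
- dropper_b_center (a point): brown dropper bottle, round, body 33 mm across up to 50 mm height, then a narrower 22 mm cap, 72 mm tall in all. The point is its centre, half-way up; its z points up when it stands upright. dropper_a is an identical piece, and either this piece, or the b piece of another type, stands in the tray at the start; else it stands on the pale mat
- carton_a_center (a point): small closed carton lying flat: 45 mm along its own x (grasp across this side), 60 mm along its own y, 30 mm tall. The point is its centre, half-way up; its z points up when it stands upright. carton_b is an identical piece; always on the pale mat (1 mm sheet, practically worktop height) at the start
- carton_b_center (a point): small closed carton lying flat: 45 mm along its own x (grasp across this side), 60 mm along its own y, 30 mm tall. The point is its centre, half-way up; its z points up when it stands upright. carton_a is an identical piece, and either this piece, or the b piece of another type, stands in the tray at the start; else it stands on the pale mat
- flask: bystander: small conical glass flask, 55 mm across the foot, 87 mm tall, origin at the centre of its underside
- tape: bystander, stuck down: roll of tape lying flat, 66 mm across, 18 mm high, origin at the centre of its underside
- timer: bystander: flat countdown timer, 57 x 63 mm, 17 mm high, origin at the centre of its underside
Things that resemble listed ones, but are neither listed nor needed, are in the scene too. Leave any turquoise or yellow look-alike of the part that bears carton_a_center alone.

How it is judged (in metres and radians):
At the end, for the whole second after the job is handed in: Exactly one vial, one dropper bottle and one carton are in the tray, one to a pocket (centre within 30 mm in x, 35 mm in y of the pocket's). All six pieces rest upright within 0.1 rad and at most 4 mm above the worktop; those outside the tray are within 30 mm of their start (((x of vial_a_center in the frame of tray between -0.036 and 0.036 m and y of vial_a_center in the frame of tray between -0.119 and 0.119 m) or (x of vial_b_center in the frame of tray between -0.036 and 0.036 m and y of vial_b_center in the frame of tray between -0.119 and 0.119 m)) and not ((x of vial_a_center in the frame of tray between -0.036 and 0.036 m and y of vial_a_center in the frame of tray between -0.119 and 0.119 m) and (x of vial_b_center in the frame of tray between -0.036 and 0.036 m and y of vial_b_center in the frame of tray between -0.119 and 0.119 m)) and ((x of dropper_a_center in the frame of tray between -0.036 and 0.036 m and y of dropper_a_center in the frame of tray between -0.119 and 0.119 m) or (x of dropper_b_center in the frame of tray between -0.036 and 0.036 m and y of dropper_b_center in the frame of tray between -0.119 and 0.119 m)) and not ((x of dropper_a_center in the frame of tray between -0.036 and 0.036 m and y of dropper_a_center in the frame of tray between -0.119 and 0.119 m) and (x of dropper_b_center in the frame of tray between -0.036 and 0.036 m and y of dropper_b_center in the frame of tray between -0.119 and 0.119 m)) and ((x of carton_a_center in the frame of tray between -0.036 and 0.036 m and y of carton_a_center in the frame of tray between -0.119 and 0.119 m) or (x of carton_b_center in the frame of tray between -0.036 and 0.036 m and y of carton_b_center in the frame of tray between -0.119 and 0.119 m)) and not ((x of carton_a_center in the frame of tray between -0.036 and 0.036 m and y of carton_a_center in the frame of tray between -0.119 and 0.119 m) and (x of carton_b_center in the frame of tray between -0.036 and 0.036 m and y of carton_b_center in the frame of tray between -0.119 and 0.119 m)) and ((x of vial_a_center in the frame of pocket_left between -0.03 and 0.03 m and y of vial_a_center in the frame of pocket_left between -0.035 and 0.035 m) or (x of vial_b_center in the frame of pocket_left between -0.03 and 0.03 m and y of vial_b_center in the frame of pocket_left between -0.035 and 0.035 m) or (x of dropper_a_center in the frame of pocket_left between -0.03 and 0.03 m and y of dropper_a_center in the frame of pocket_left between -0.035 and 0.035 m) or (x of dropper_b_center in the frame of pocket_left between -0.03 and 0.03 m and y of dropper_b_center in the frame of pocket_left between -0.035 and 0.035 m) or (x of carton_a_center in the frame of pocket_left between -0.03 and 0.03 m and y of carton_a_center in the frame of pocket_left between -0.035 and 0.035 m) or (x of carton_b_center in the frame of pocket_left between -0.03 and 0.03 m and y of carton_b_center in the frame of pocket_left between -0.035 and 0.035 m)) and ((x of vial_a_center in the frame of pocket_mid between -0.03 and 0.03 m and y of vial_a_center in the frame of pocket_mid between -0.035 and 0.035 m) or (x of vial_b_center in the frame of pocket_mid between -0.03 and 0.03 m and y of vial_b_center in the frame of pocket_mid between -0.035 and 0.035 m) or (x of dropper_a_center in the frame of pocket_mid between -0.03 and 0.03 m and y of dropper_a_center in the frame of pocket_mid between -0.035 and 0.035 m) or (x of dropper_b_center in the frame of pocket_mid between -0.03 and 0.03 m and y of dropper_b_center in the frame of pocket_mid between -0.035 and 0.035 m) or (x of carton_a_center in the frame of pocket_mid between -0.03 and 0.03 m and y of carton_a_center in the frame of pocket_mid between -0.035 and 0.035 m) or (x of carton_b_center in the frame of pocket_mid between -0.03 and 0.03 m and y of carton_b_center in the frame of pocket_mid between -0.035 and 0.035 m)) and ((x of vial_a_center in the frame of pocket_right between -0.03 and 0.03 m and y of vial_a_center in the frame of pocket_right between -0.035 and 0.035 m) or (x of vial_b_center in the frame of pocket_right between -0.03 and 0.03 m and y of vial_b_center in the frame of pocket_right between -0.035 and 0.035 m) or (x of dropper_a_center in the frame of pocket_right between -0.03 and 0.03 m and y of dropper_a_center in the frame of pocket_right between -0.035 and 0.035 m) or (x of dropper_b_center in the frame of pocket_right between -0.03 and 0.03 m and y of dropper_b_center in the frame of pocket_right between -0.035 and 0.035 m) or (x of carton_a_center in the frame of pocket_right between -0.03 and 0.03 m and y of carton_a_center in the frame of pocket_right between -0.035 and 0.035 m) or (x of carton_b_center in the frame of pocket_right between -0.03 and 0.03 m and y of carton_b_center in the frame of pocket_right between -0.035 and 0.035 m)) and height (world z) of each of vial_a_center, vial_b_center below 0.033 m and angle between each of vial_a_center, vial_b_center, dropper_a_center, dropper_b_center, carton_a_center, carton_b_center's own z axis and vertical below 0.1 rad and linear speed of each of vial_a, vial_b, dropper_a, dropper_b, carton_a, carton_b below 0.02 m/s and ((x of vial_a_center in the frame of tray between -0.036 and 0.036 m and y of vial_a_center in the frame of tray between -0.119 and 0.119 m) or distance of vial_a_center from where it was at the start of the episode below 0.03 m) and ((x of vial_b_center in the frame of tray between -0.036 and 0.036 m and y of vial_b_center in the frame of tray between -0.119 and 0.119 m) or distance of vial_b_center from where it was at the start of the episode below 0.03 m) and height (world z) of each of dropper_a_center, dropper_b_center below 0.04 m and ((x of dropper_a_center in the frame of tray between -0.036 and 0.036 m and y of dropper_a_center in the frame of tray between -0.119 and 0.119 m) or distance of dropper_a_center from where it was at the start of the episode below 0.03 m) and ((x of dropper_b_center in the frame of tray between -0.036 and 0.036 m and y of dropper_b_center in the frame of tray between -0.119 and 0.119 m) or distance of dropper_b_center from where it was at the start of the episode below 0.03 m) and height (world z) of each of carton_a_center, carton_b_center below 0.019 m and ((x of carton_a_center in the frame of tray between -0.036 and 0.036 m and y of carton_a_center in the frame of tray between -0.119 and 0.119 m) or distance of carton_a_center from where it was at the start of the episode below 0.03 m) and ((x of carton_b_center in the frame of tray between -0.036 and 0.036 m and y of carton_b_center in the frame of tray between -0.119 and 0.119 m) or distance of carton_b_center from where it was at the start of the episode below 0.03 m)); the robot touches nothing.
It fails at once if the small conical flask is pushed more than 30 mm or tipped (distance of flask from where it was at the start of the episode above 0.03 m or angle between flask's own z axis and vertical above 0.4 rad).
It fails at once if the timer is pushed more than 30 mm or tipped (distance of timer from where it was at the start of the episode above 0.03 m or angle between timer's own z axis and vertical above 0.4 rad).
It fails at once if a kit piece is dropped: it is in the air, more than 15 mm up, with nothing touching it ((height (world z) of vial_a_center above 0.044 m and contact force between vial_a and anything else below 0.01 N) or (height (world z) of vial_b_center above 0.044 m and contact force between vial_b and anything else below 0.01 N) or (height (world z) of dropper_a_center above 0.051 m and contact force between dropper_a and anything else below 0.01 N) or (height (world z) of dropper_b_center above 0.051 m and contact force between dropper_b and anything else below 0.01 N) or (height (world z) of carton_a_center above 0.03 m and contact force between carton_a and anything else below 0.01 N) or (height (world z) of carton_b_center above 0.03 m and contact force between carton_b and anything else below 0.01 N)).
It also fails if it takes over 56 s, if anything falls off the work surface, if the arm or the gripper's body presses on something with over 40 N, if the wrist force passes 120 N, or if a joint passes its speed limit or range.

### The arm

A 6-joint arm with a two-finger parallel gripper is mounted at the origin on a cart in front of the work surface, level with it; the furniture and walls round the work are solid. World frame = base frame: x ahead of the robot, y to its left, z up, the work surface at z = 0. Lengths are in mm, angles in rad, forces in N, time in s.
With the tool pointing down it reaches from about 350 to 975 mm from the base axis. Payload 7.1 kg.
Tool frame: the origin (TCP) lies midway between the tips of the shut fingers; the grasp point (between the pads) lies 19 mm behind it; z points along the fingers, y is the direction in which the jaws open and shut (so a half turn about z gives the same grasp; the last joint's range is limited). The gripper opens to 88 mm and grips with 3 to 60 N. Pads are 20 mm wide; open, the fingers measure 115 mm over their backs; the gripper's body (75 mm by 178 mm) begins 61 mm behind the grasp point.
Start: joints at [-1.351, 0.423, 1.63, -0, 1.089, -0.019], TCP at [147.855, -607.243, 222.675] pointing down, gripper open.
Joint ranges: [-3, 3], [-0.9, 2.11], [0.09, 2.58], [-1.31, 4.45], [0.11, 2.69], [-2.54, 2.54]. Speed limits (rad/s): [2.39, 2.39, 3.01, 3.14, 3.14, 3.14].

### API

Orientations are given as a unit quaternion [w, x, y, z].
In Python, from bench import status, eyes, ctrl gives the robot as it stands. The module is installed in compiled form; this text tells all that it offers.
- The arm moves only by the tool send_rows, never from a script. Its argument "steps" is a list of rows, each a list of 3 entries, a list of its own where there are three numbers: the shift along the tool's x, y, z in m, then the turn about the tool's z in rad, then the closure, from -1 (fully open) to 1 (shut). In form: [[[x, y, z], turn, gripper], ...]. A call has 1 to 10 rows; each row is the pose to reach, as a shift and turn from the pose measured when the call began, along the tool's axes at that moment; what a row does not reach only later rows make up. A row lasts 1/8 s, in which the tool goes at most 62.5 mm and 10.7 degrees, less where a joint would pass 70% of its speed; a pose out of reach is approached as far as the arm can. A call with a gripper value outside its range is refused whole. The fingers move at their own pace and stop on an object; the grip force is fixed at half the most. Time passes only in rows, so rows that repeat a pose let the fingers close. It gives the time, the measured TCP pose, the force and the opening at its end, in the units of the state.
- status.read_state(): the state, without advancing time (a new reading comes with each control period).
- eyes.capture(name): name is "scene" or "top" or "wrist"; returns a dict with "pixels" (480x640x3 uint8, blue, green, red), "depth" (480x640 float32, mm along the optical axis (not along the pixel's ray), 0 where there is no reading), "fx", "fy", "cx", "cy" (pixels), "distortion" ([k1, k2, p1, p2, k3] as OpenCV has them; the pictures are not rectified), "T" (4x4, takes a point from camera to world coordinates). Camera axes: x right, y down, z forward; pixel columns grow to the right and rows downward; lengths in mm; the calibration is good to about 2 mm. A picture is of the moment at which its call begins.
- ctrl.job_done(): hands the job in, once; it reports no verdict.
The state is a dict: "time": time; "joints": joint angles; "qvel": joint speeds; "effort": joint torques, N m; "ee_pos": TCP position; "ee_rot": TCP orientation; "ft_force": force on the tool from outside, world axes, zero at the start; "moment": the same for the moment, N m; "grip_width": finger opening in mm.
Only numpy, scipy, OpenCV 4.12 (cv2) and the standard library are available. Lean on these libraries where they do the work, as an engineer would, in place of code of your own. Each camera call takes 0.05 s, during which the arm holds its last target.

## Working session

There is one attempt and no reset: what is moved stays moved. The work goes in short steps, Python scripts to look and compute and a tool call to move; the robot and the scene stay as the last step left them, time stands still between calls to the robot, and variables do not carry over. Pictures are saved under pics/ and viewed, and the job is handed in when it is done.

Besides the shell and the picture viewer there is one more tool, called after "Emit:" as name([rows], argument=value, ...), one row to a line, values as JSON. send_rows: Moves the arm, as the interface text tells. Its arguments: {"type":"object","properties":{"steps":{"type":"array","items":{"type":"array"}}},"required":["steps"]}

```bash
mkdir -p pics
cat > h.py <<'E'
import numpy as np, cv2, pickle
from bench import status, eyes, ctrl
def cap(n,tag):
    c=eyes.capture(n); pickle.dump(c,open(f'{tag}.pkl','wb')); cv2.imwrite(f'pics/{tag}.png',c['pixels']); return c
def world(c):
    K=np.array([[c['fx'],0,c['cx']],[0,c['fy'],c['cy']],[0,0,1.]]); D=np.array(c['distortion'],float)
    v,u=np.mgrid[0:480,0:640]; p=np.stack([u,v],-1).reshape(-1,1,2).astype(np.float64)
    r=cv2.undistortPoints(p,K,D).reshape(480,640,2); d=c['depth'].astype(float)
    P=np.stack([r[...,0]*d,r[...,1]*d,d],-1); T=np.array(c['T'])
    W=P@T[:3,:3].T+T[:3,3]; W[d<=0]=np.nan; return W
def rays(c,uv,z):
    K=np.array([[c['fx'],0,c['cx']],[0,c['fy'],c['cy']],[0,0,1.]]); D=np.array(c['distortion'],float)
    r=cv2.undistortPoints(np.array(uv,float).reshape(-1,1,2),K,D).reshape(-1,2); T=np.array(c['T'])
    d=np.c_[r,np.ones(len(r))]@T[:3,:3].T; o=T[:3,3]; return o+d*((z-o[2])/d[:,2])[:,None]
E
python3 - <<'E'
from h import *
print(status.read_state())
for n in ('scene','top'):
    c=cap(n,n+'0'); print(n,np.round(c['T'],3).tolist(),c['fx'],c['distortion'])
E
```

```text
{'time': 0.0, 'joints': array([-1.35100875e+00,  4.23871044e-01,  1.63068116e+00,  2.10201950e-05,
        1.08858278e+00, -1.90144618e-02]), 'qvel': array([-0.0008842 , -0.00156388, -0.00011102, -0.0005263 , -0.00095825,
        0.00286236]), 'effort': array([-5.84689697e-04, -5.44613421e+01, -2.73667270e+01,  6.45338511e-02,
        2.29250657e-02, -1.34629026e-04]), 'ee_pos': array([ 147.73830746, -606.72007687,  221.88630876]), 'ee_rot': array([-7.68212734e-04,  9.92880449e-01,  1.19112631e-01, -6.80233593e-05]), 'ft_force': array([ 0.04964869,  1.00143682, -0.11858712]), 'moment': array([-0.01592291,  0.03118702, -0.00313652]), 'grip_width': 87.93932066496416}
scene [[-0.538, -0.503, 0.676, -506.109], [-0.843, 0.334, -0.422, 578.08], [-0.014, -0.797, -0.604, 994.954], [0.0, 0.0, 0.0, 1.0]] 559.9740240626662 [-0.10971771  0.          0.          0.          0.        ]
top [[-0.011, -0.986, 0.169, 305.235], [-1.0, 0.014, 0.016, -100.911], [-0.018, -0.169, -0.985, 1303.8], [0.0, 0.0, 0.0, 1.0]] 554.6318891059447 [0.05476397 0.         0.         0.         0.        ]
```

View pics/top0.png

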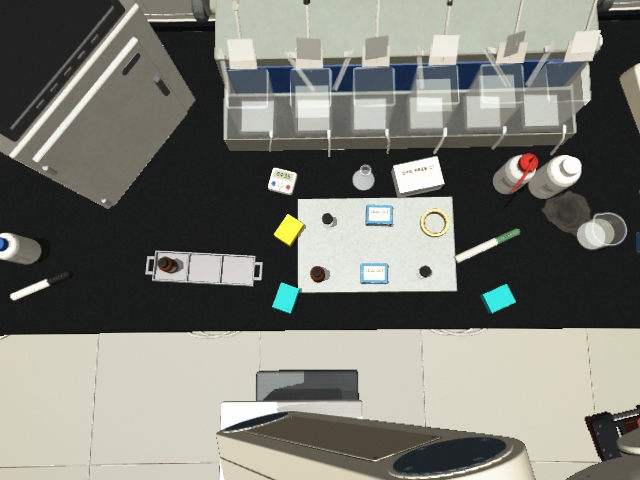

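View pics/scene0.png

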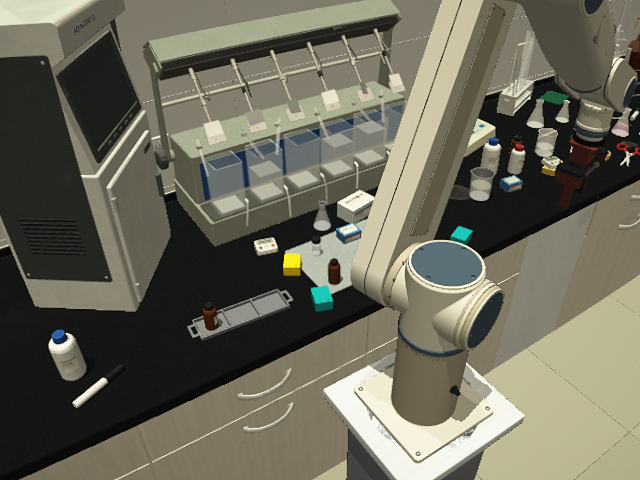

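Top view: the tray is at (150–260, 250–285) with a dropper bottle in its left pocket (167,265). The mat holds vials at (328,219) and (425,271), cartons at (379,215) and (374,273), and a dropper at (318,273). The yellow and turquoise blocks are decoys. What's missing is a vial and a carton.

Run:
```python
from h import *
c=pickle.load(open('top0.pkl','rb')); W=world(c)
def blob(name,u0,u1,v0,v1,z0,z1):
    w=W[v0:v1,u0:u1].reshape(-1,3); m=(w[:,2]>z0)&(w[:,2]<z1); p=w[m]
    if len(p)<4: print(name,len(p)); return
    r=cv2.minAreaRect(p[:,:2].astype(np.float32)); print(name,len(p),'med',np.round(np.median(p,0),1),'rect',np.round(r[0],1),np.round(r[1],1),round(r[2],1))
    print('   min',np.round(p.min(0),1),'max',np.round(p.max(0),1))
blob('mat',300,455,200,290,-8,6)
blob('table',200,290,295,325,-15,15)
blob('vial1',315,345,205,235,44,70)
blob('vial2',412,440,258,285,44,70)
blob('cart1',360,400,198,233,24,36)
blob('cart2',355,395,257,290,24,36)
blob('drop',305,333,258,290,54,80)
blob('dropT',150,185,250,280,54,80)
blob('tray',140,270,245,292,5,16)
blob('flask',348,380,160,195,10,100)
blob('box',388,450,152,200,10,200)
blob('timer',265,300,163,198,8,30)
blob('yellow',270,306,212,248,15,60)
blob('turq',270,303,280,315,15,60)
blob('turq2',480,520,282,315,15,60)
s=W[55:150,220:590]; print('dispens', np.nanpercentile(s[...,2],[1,50,99]), np.nanmin(s[...,0][s[...,2]>40]))
# enlarged view
im=c['pixels'][140:320,140:470]; cv2.imwrite('pics/topz.png',cv2.resize(im,None,fx=2.4,fy=2.4,interpolation=cv2.INTER_CUBIC))
```

```text
mat 11636 med [ 504.4 -203.1    0.9] rect [ 507.6 -204.7] [370.2 215.7] 89.3
   min [ 398.3 -391.1   -8. ] max [617.9 -20.3   6. ]
table 2439 med [353.7 119.   -0. ] rect [357.  109.5] [210.2  67.5] 89.2
   min [321.9   4.9 -10.4] max [392.  214.1   9.9]
vial1 97 med [560.  -86.5  56.2] rect [560.2 -86.1] [23.1 23.7] 51.0
   min [548.3 -98.   46.1] max [572.5 -74.9  64.3]
vial2 106 med [ 435.6 -304.2   56.1] rect [ 436.  -304.8] [23.9 22.7] 86.0
   min [ 424.4 -317.    45.8] max [ 447.2 -292.8   62.2]
cart1 493 med [ 572.8 -207.8   30.2] rect [ 573.1 -206.9] [58.9 45.9] 88.5
   min [ 549.5 -236.7   24. ] max [ 596.2 -177.1   36. ]
cart2 508 med [ 436.9 -190.9   30.2] rect [ 436.2 -191.9] [58.1 44.7] 88.8
   min [ 413.8 -221.2   24.2] max [ 458.9 -162.4   36. ]
drop 159 med [433.  -62.6  63. ] rect [434.8 -61.4] [29.5 30.2] 89.0
   min [419.7 -76.1  54. ] max [449.9 -46.6  78.6]
dropT 151 med [459.2 281.6  64.8] rect [460.7 283. ] [29.4 31.2] 56.3
   min [445.3 266.8  54.3] max [475.3 300.   78.5]
tray 989 med [453.6 200.8   8.4] rect [455.  203.9] [305.1 108.9] 89.2
   min [400.   51
[... 160 characters left out ...]
89.1]
box 1552 med [ 656.8 -297.5   51.7] rect [ 664.4 -298.9] [ 77.3 108.6] 12.4
   min [ 616.8 -357.7   10.3] max [ 712.3 -240.6   66.6]
timer 568 med [661.2  20.9  15.2] rect [660.7  15.7] [75.1 55.9] 74.3
   min [630.1 -19.5   8. ] max [693.9  54.9  23. ]
yellow 524 med [540.2   5.   30.1] rect [541.1   5.1] [46.7 60.4] 56.4
   min [503.7 -29.8  15. ] max [576.5  40.6  39.8]
turq 530 med [382.2  11.8  29.9] rect [382.3  11.9] [46.2 59.7] 70.9
   min [348.5 -18.   15.5] max [417.3  41.7  37.5]
turq2 591 med [ 375.1 -470.4   30.1] rect [ 374.8 -472.3] [48.3 61.1] 24.6
   min [ 341.8 -509.7   15.6] max [ 407.6 -436.3   40. ]
dispens [ -2.19742783 176.49783625 312.56196518] 711.7449518554313
```

View pics/topz.png

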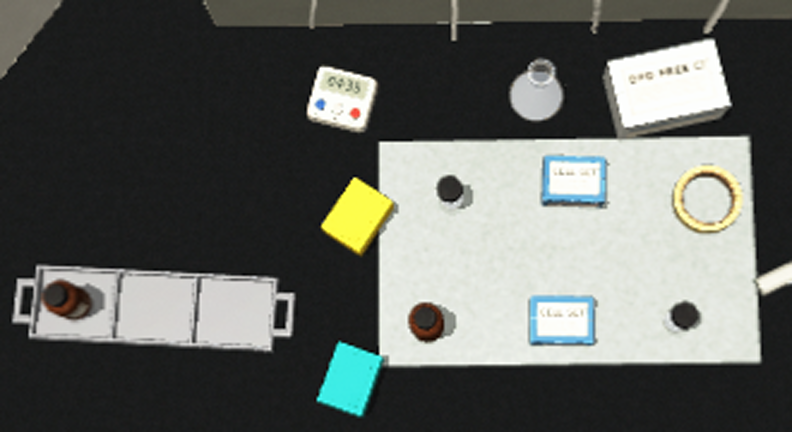

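Run:
```python
from h import *
c=pickle.load(open('top0.pkl','rb')); W=world(c)
uv=np.array([(38,266),(276,279),(271,350),(29,335)])/2.4+140-0.3
P=rays(c,uv,10)[:,:2]; print(np.round(P,1)); ctr=P.mean(0)
r=cv2.minAreaRect(P.astype(np.float32)); print(r,ctr)
yax=(P[0]+P[3]-P[1]-P[2]); ang=np.arctan2(yax[1],yax[0])-np.pi/2; print('tray yaw deg',np.degrees(ang), 'sides',np.linalg.norm(P[0]-P[1]),np.linalg.norm(P[1]-P[2]))
# mask based: grey tray on black
g=cv2.cvtColor(c['pixels'],cv2.COLOR_BGR2GRAY); m=np.zeros_like(g); m[245:292,140:270]=(g[245:292,140:270]>60)*255
cs,_=cv2.findContours(m,cv2.RETR_EXTERNAL,cv2.CHAIN_APPROX_NONE); k=max(cs,key=cv2.contourArea).reshape(-1,2)
r=cv2.minAreaRect(rays(c,k,10)[:,:2].astype(np.float32)); print('with tabs',r)
ctr=(ctr); R=np.array([[np.cos(ang),-np.sin(ang)],[np.sin(ang),np.cos(ang)]])
for n,y in(('left',78),('mid',0),('right',-78)): print(n,np.round(ctr+R@[0,y],1))
for n,(u0,u1,v0,v1) in {'v1':(315,345,205,235),'v2':(412,440,258,285)}.items():
    w=W[v0:v1,u0:u1].reshape(-1,3); p=w[(w[:,2]>54)&(w[:,2]<62)]; print(n,len(p),cv2.minEnclosingCircle(p[:,:2].astype(np.float32)),np.round(p.mean(0),1))
for n,(u0,u1,v0,v1) in {'c1':(360,400,198,233),'c2':(355,395,257,290)}.items():
    w=W[v0:v1,u0:u1].reshape(-1,3); p=w[(w[:,2]>27)&(w[:,2]<33)]; q=p[:,:2]-p[:,:2].mean(0); cov=q.T@q/len(q); e,v=np.linalg.eigh(cov); print(n,cv2.minAreaRect(p[:,:2].astype(np.float32)),'short axis',v[:,0],np.sqrt(12*e),np.round(p.mean(0),1))
```

```text
[[497.1 319.2]
 [480.9  85.4]
 [411.4  89.5]
 [429.4 325. ]]
((455.1036071777344, 204.58700561523438), (236.24851989746094, 69.64088439941406), 85.6264877319336) [454.70042185 204.75718232]
tray yaw deg -4.171427713818758 sides 234.35194443211225 69.65172928939961
with tabs ((454.4278869628906, 204.62013244628906), (273.4388427734375, 73.40900421142578), 86.1385269165039)
left [460.4 282.6]
mid [454.7 204.8]
right [449. 127.]
v1 75 ((559.8397216796875, -86.05250549316406), 12.09601879119873) [560.4 -85.8  57. ]
v2 82 ((436.95892333984375, -304.62457275390625), 12.445890426635742) [ 436.4 -304.7   57.3]
c1 ((572.931884765625, -206.8754425048828), (58.72886657714844, 45.379547119140625), 88.3016586303711) short axis [-0.99542985  0.09549564] [45.6064511 60.3215479] [ 573.3 -206.9   30.1]
c2 ((436.2579040527344, -191.73098754882812), (57.927940368652344, 44.45740509033203), 88.95378875732422) short axis [-0.99976566  0.02164786] [45.68923275 59.48554372] [ 436.  -190.9   30.1]
```

```bash
cat >> h.py <<'E'
from scipy.spatial.transform import Rotation as Ro
def go(x,y,z,head):
    s=status.read_state(); q=s['ee_rot']; R=Ro.from_quat([q[1],q[2],q[3],q[0]]).as_matrix(); p=s['ee_pos']
    d=R.T@(np.array([x,y,z])-p)/1000; h=np.degrees(np.arctan2(R[1,0],R[0,0]))
    t=-np.radians((head-h+180)%360-180)
    print('t',round(s['time'],2),'pos',np.round(p,1),'head',round(h,2),'tilt',np.round(np.degrees(np.arccos(-R[2,2])),2),'grip',round(s['grip_width'],1),'F',np.round(s['ft_force'],1),'j',np.round(s['joints'],2)); print('  tool shift',np.round(d,4),'turn',round(t,3),'dist',round(float(np.linalg.norm(d)),3))
E
python3 -c "
from h import *
go(436.2,-191.3,200,88.8)"
```

```text
t 0.1 pos [ 147.8 -606.8  222. ] head 13.68 tilt 0.08 grip 87.6 F [-0.2 -0.6 -1.4] j [-1.35  0.42  1.63 -0.    1.09 -0.02]
  tool shift [ 0.3785 -0.3354  0.0225] turn -1.311 dist 0.506
```

Emit:
send_rows([
  [[0.02,-0.018,0.001],-0.06,-1],
  [[0.06,-0.053,0.004],-0.2,-1],
  [[0.105,-0.093,0.006],-0.36,-1],
  [[0.15,-0.133,0.009],-0.52,-1],
  [[0.195,-0.173,0.012],-0.68,-1],
  [[0.24,-0.213,0.014],-0.84,-1],
  [[0.285,-0.253,0.017],-1.0,-1],
  [[0.325,-0.288,0.019],-1.14,-1],
  [[0.36,-0.319,0.021],-1.25,-1],
  [[0.3785,-0.3354,0.0225],-1.311,-1],
])

```text
time: 1.35
ee_pos: [437.0, -189.3, 199.7]
ee_rot: [-0.001, 0.713, 0.701, 0.0]
ft_force: [-0.4, 0.0, -0.6]
grip_width: 87.9
```

```bash
python3 -c "
from h import *
go(436.2,-191.3,60,88.8)
cap('wrist','w1')
c=cap('top','t1')
"
```

```text
t 1.35 pos [ 437.  -189.3  199.7] head 89.06 tilt 0.1 grip 87.9 F [-0.4  0.  -0.6] j [-0.43  0.24  1.97  0.    0.94 -0.42]
  tool shift [-0.0022 -0.0007  0.1397] turn 0.005 dist 0.14
```

View pics/w1.png

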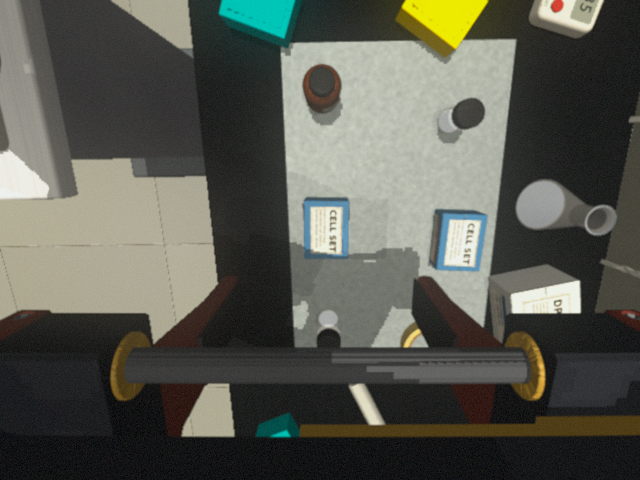

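The wrist view shows carton 2 at (327,228), between and ahead of the fingers at (210,340) and (440,340). I'll cross-check positions from this view.

Run:
```python
from h import *
c=pickle.load(open('w1.pkl','rb')); W=world(c)
def b(n,u0,u1,v0,v1,z0,z1):
    w=W[v0:v1,u0:u1].reshape(-1,3); p=w[(w[:,2]>z0)&(w[:,2]<z1)]; print(n,len(p),[np.round(x,1) for x in cv2.minAreaRect(p[:,:2].astype(np.float32))],np.round(p.mean(0),1))
b('c2',295,358,190,268,27,33); b('c1',425,495,200,280,27,33); b('v1',445,492,88,138,54,62)
b('drop',295,345,55,115,66,78)
```

```text
c2 2600 [array([ 436.4, -192.7]), array([60.3, 44.8]), np.float64(88.0)] [ 436.2 -191.6   29.2]
c1 2475 [array([ 573.1, -208. ]), array([60.2, 44.8]), np.float64(86.9)] [ 572.9 -207.    29.2]
v1 712 [array([560.1, -87.1]), array([24.1, 24. ]), np.float64(52.5)] [559.9 -87.1  56.1]
drop 602 [array([435.6, -62.8]), array([20.6, 20.1]), np.float64(0.2)] [435.3 -63.2  70.8]
```

Emit:
send_rows([
  [[-0.0027,-0.0007,0.03],0.008,-1],
  [[-0.0027,-0.0007,0.07],0.008,-1],
  [[-0.0027,-0.0007,0.11],0.008,-1],
  [[-0.0027,-0.0007,0.145],0.008,-1],
  [[-0.0027,-0.0007,0.168],0.008,-1],
  [[-0.0027,-0.0007,0.18],0.008,-1],
  [[-0.0027,-0.0007,0.1857],0.008,-1],
  [[-0.0027,-0.0007,0.1857],0.008,-1],
])

```text
time: 2.45
ee_pos: [436.2, -192.2, 14.2]
ee_rot: [-0.001, 0.716, 0.698, 0.0]
ft_force: [0.9, -0.2, 0.0]
grip_width: 87.7
```

```bash
python3 -c "
from h import *
go(436.2,-192,14,88.5)
cap('wrist','w2')
"
```

```text
t 2.45 pos [ 436.2 -192.2   14.2] head 88.53 tilt 0.1 grip 87.7 F [ 0.9 -0.2  0. ] j [-0.44  0.58  2.05  0.    0.51 -0.42]
  tool shift [0.0002 0.     0.0002] turn 0.001 dist 0.0
```

View pics/w2.png

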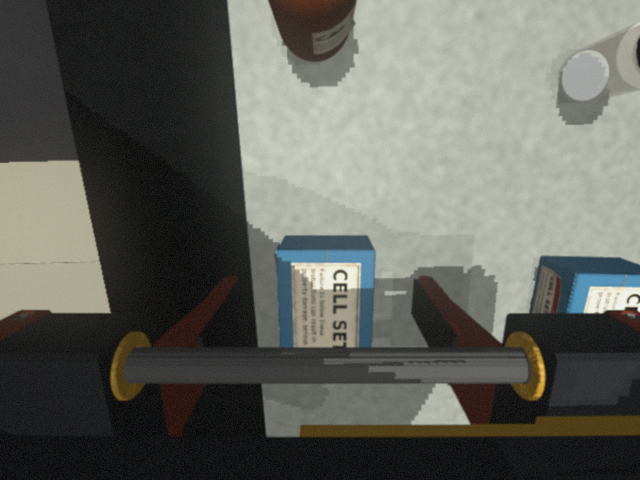

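The carton (277–375, 236+) sits between the fingers (215 and 435 at row 280). Closing.

Emit:
send_rows([
  [[0,0,0],0,0.3],
  [[0,0,0],0,1],
  [[0,0,0],0,1],
  [[0,0,0],0,1],
  [[0,0,0],0,1],
  [[0,0,0],0,1],
  [[0,0,0],0,1],
])

```text
time: 3.38
ee_pos: [436.4, -192.2, 14.5]
ee_rot: [-0.0, 0.716, 0.698, 0.001]
ft_force: [-0.2, 0.1, 2.0]
grip_width: 45.2
```

```bash
python3 -c "
from h import *
go(436.2,-192,150,88.5)
"
```

```text
t 3.38 pos [ 436.4 -192.2   14.5] head 88.54 tilt 0.08 grip 45.2 F [-0.2  0.1  2. ] j [-0.44  0.58  2.05  0.    0.51 -0.42]
  tool shift [ 0.0004 -0.0002 -0.1355] turn 0.001 dist 0.135
```

Width is 45.2 mm, so it's gripping the carton. Lifting gently.

Emit:
send_rows([
  [[0,0,-0.004],0,1],
  [[0,0,-0.012],0,1],
  [[0,0,-0.025],0,1],
  [[0,0,-0.045],0,1],
  [[0,0,-0.07],0,1],
  [[0,0,-0.1],0,1],
  [[0,0,-0.12],0,1],
  [[0,0,-0.135],0,1],
  [[0,0,-0.14],0,1],
])

```text
time: 4.5
ee_pos: [436.8, -192.6, 155.7]
ee_rot: [0.0, 0.716, 0.698, 0.001]
ft_force: [-0.6, -0.4, -0.7]
grip_width: 44.8
```

```bash
python3 -c "
from h import *
go(449,127,150,85.9)
cap('wrist','w3')
"
```

```text
t 4.5 pos [ 436.8 -192.6  155.7] head 88.54 tilt 0.1 grip 44.8 F [-0.6 -0.4 -0.7] j [-0.44  0.31  2.    0.    0.83 -0.42]
  tool shift [0.3198 0.0041 0.0059] turn 0.046 dist 0.32
```

View pics/w3.png

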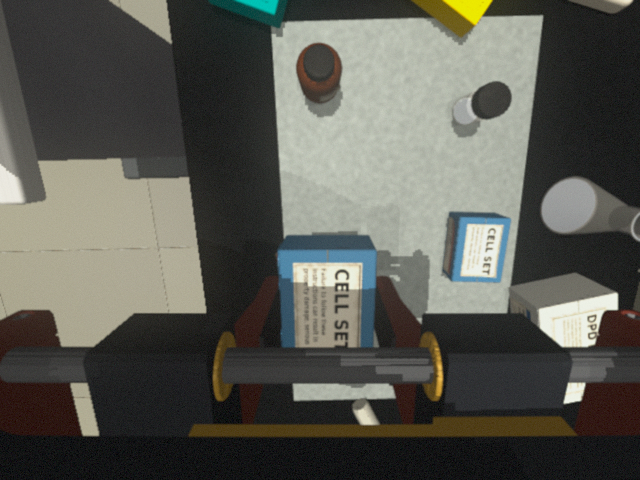

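The carton is held level: its front edge is at row 236, as before the lift. Moving over the right pocket.

Emit:
send_rows([
  [[0.012,0,0],0.002,1],
  [[0.04,0.001,0],0.006,1],
  [[0.08,0.001,0],0.012,1],
  [[0.125,0.002,0.001],0.018,1],
  [[0.17,0.002,0.002],0.025,1],
  [[0.215,0.003,0.003],0.032,1],
  [[0.26,0.004,0.004],0.038,1],
  [[0.295,0.004,0.005],0.042,1],
  [[0.314,0.004,0.0055],0.046,1],
  [[0.3198,0.0041,0.0059],0.046,1],
])

```text
time: 5.8
ee_pos: [448.0, 128.3, 149.1]
ee_rot: [-0.0, 0.731, 0.682, 0.0]
ft_force: [-0.4, -0.1, -1.0]
grip_width: 44.6
```

```bash
python3 -c "
from h import *
go(449,127,17,85.9)
cap('wrist','w4');cap('top','t4')
"
```

```text
t 5.8 pos [448.  128.3 149.1] head 86.03 tilt 0.03 grip 44.6 F [-0.4 -0.1 -1. ] j [0.25 0.3  2.03 0.   0.81 0.32]
  tool shift [-0.0013  0.0011  0.1321] turn 0.002 dist 0.132
```

View pics/w4.png

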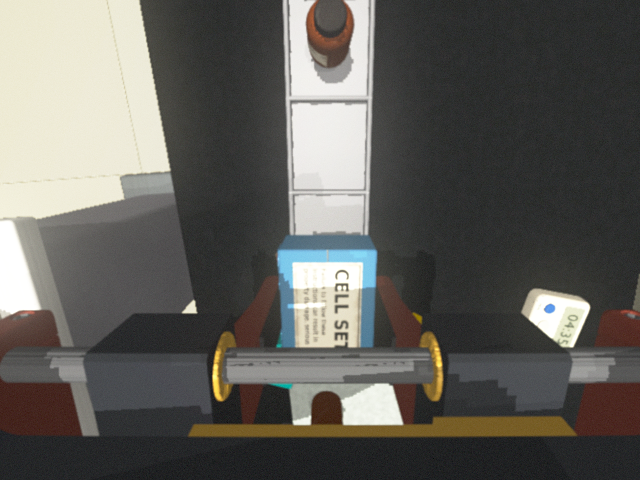

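View pics/t4.png

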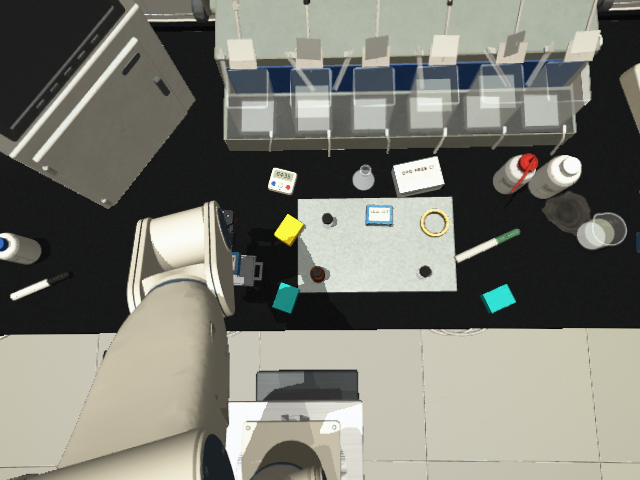

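The wrist view shows the tray below, with ribs at rows 98 and 192 and side walls near columns 288 and 370. I'll check the tray pose from these.

Run:
```python
from h import *
c=pickle.load(open('w4.pkl','rb'))
g=cv2.cvtColor(c['pixels'],cv2.COLOR_BGR2GRAY); 
P=rays(c,[(287,98),(371,98),(289,192),(370,192),(330,98),(330,192),(289,145),(370,145)],10)[:,:2]; print(np.round(P,1))
im=c['pixels'][60:260,250:420]; cv2.imwrite('pics/w4z.png',cv2.resize(im,None,fx=3.5,fy=3,interpolation=cv2.INTER_CUBIC))
```

```text
[[423.7 245.4]
 [492.7 240.5]
 [417.7 168.5]
 [489.  163.5]
 [459.  242.9]
 [453.8 165.9]
 [421.6 208.2]
 [490.5 203.3]]
```

View pics/w4z.png

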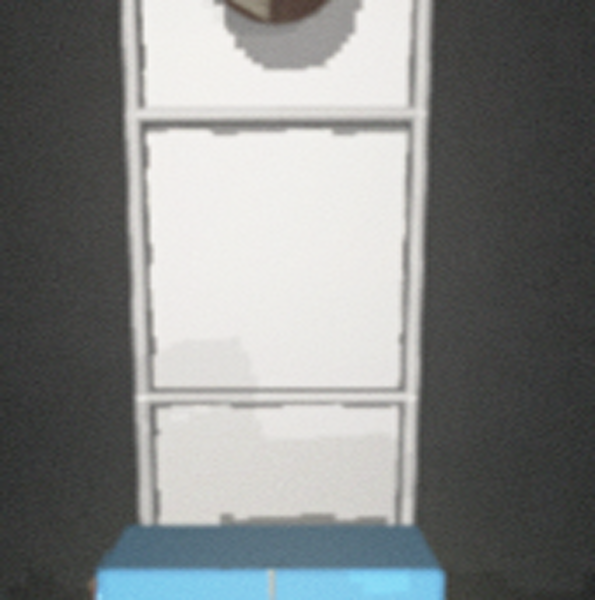

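Ribs from the wrist camera are at y=165.9 and 242.9, giving a mid-pocket centre of about (455.5, 204.5). That agrees with the top camera, so I'm lowering.

Emit:
send_rows([
  [[-0.0013,0.0016,0.02],0.002,1],
  [[-0.0013,0.0016,0.055],0.002,1],
  [[-0.0013,0.0016,0.085],0.002,1],
  [[-0.0013,0.0016,0.105],0.002,1],
  [[-0.0013,0.0016,0.118],0.002,1],
  [[-0.0013,0.0016,0.125],0.002,1],
  [[-0.0013,0.0016,0.129],0.002,1],
  [[-0.0013,0.0016,0.1315],0.002,1],
  [[-0.0013,0.0016,0.1325],0.002,1],
  [[-0.0013,0.0016,0.1325],0.002,1],
])

```text
time: 7.15
ee_pos: [450.0, 126.1, 17.1]
ee_rot: [-0.0, 0.732, 0.681, 0.0]
ft_force: [-0.3, 0.1, -0.6]
grip_width: 45.0
```

```bash
python3 -c "
from h import *
go(449.5,127,14.5,85.9)
cap('wrist','w5')
"
```

```text
t 7.15 pos [450.  126.1  17.1] head 85.86 tilt 0.04 grip 45.0 F [-0.3  0.1 -0.6] j [0.25 0.56 2.07 0.   0.5  0.32]
  tool shift [ 0.0008 -0.0005  0.0026] turn -0.001 dist 0.003
```

View pics/w5.png

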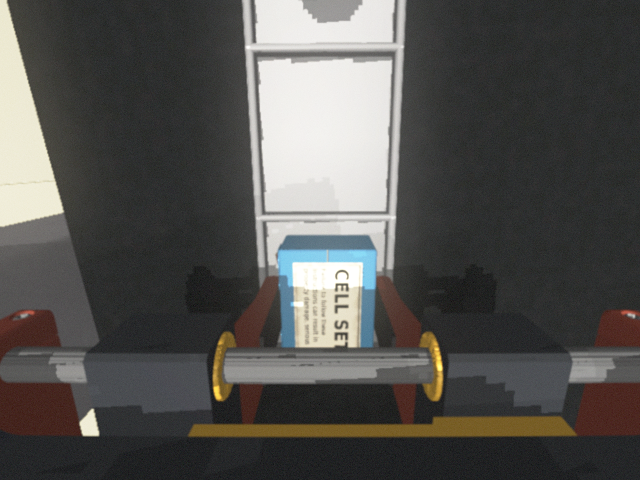

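The carton (280–376, 236) is inside the walls (258–395) and just clear of the floor. Lowering the last 3 mm in steps.

Emit:
send_rows([
  [[0.0008,-0.0003,0.001],0,1],
  [[0.0008,-0.0003,0.002],0,1],
  [[0.0008,-0.0003,0.0028],0,1],
  [[0.0008,-0.0003,0.0032],0,1],
  [[0.0008,-0.0003,0.0032],0,1],
])

```text
time: 7.82
ee_pos: [449.7, 127.0, 14.5]
ee_rot: [-0.0, 0.732, 0.681, 0.0]
ft_force: [-2.1, -0.4, 10.9]
grip_width: 45.3
```

There's an 11 N upward force, so the carton is on the floor. Releasing.

Emit:
send_rows([
  [[0,0,0],0,0.0],
  [[0,0,0],0,-0.3],
  [[0,0,0],0,-0.6],
  [[0,0,0],0,-0.8],
  [[0,0,-0.01],0,-1],
  [[0,0,-0.03],0,-1],
  [[0,0,-0.06],0,-1],
  [[0,0,-0.1],0,-1],
  [[0,0,-0.14],0,-1],
  [[0,0,-0.165],0,-1],
])

```text
time: 9.07
ee_pos: [450.2, 127.0, 182.1]
ee_rot: [0.001, 0.732, 0.681, 0.002]
ft_force: [0.9, -0.3, 0.6]
grip_width: 88.1
```

```bash
python3 -c "
from h import *
go(560,-86.7,200,90)
c=cap('wrist','w6')
W=world(c)
w=W[180:420,200:420].reshape(-1,3); p=w[(w[:,2]>26)&(w[:,2]<34)]; print(len(p),cv2.minAreaRect(p[:,:2].astype(np.float32)),p.mean(0))
"
```

```text
t 9.07 pos [450.2 127.  182.1] head 85.86 tilt 0.2 grip 88.1 F [ 0.9 -0.3  0.6] j [0.25 0.25 2.   0.   0.88 0.32]
  tool shift [-0.2052  0.125  -0.0179] turn -0.072 dist 0.241
5209 ((435.3543701171875, 45.53944396972656), (183.40821838378906, 193.71908569335938), 32.6126594543457) [443.19955589  77.03067874  29.15826653]
```

View pics/w6.png

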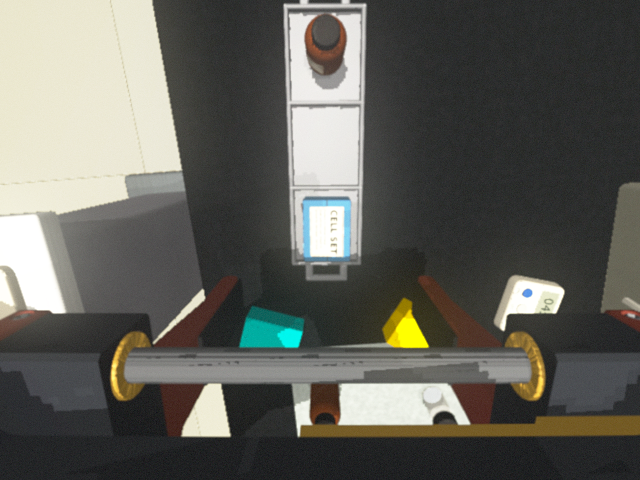

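The carton lies flat inside the right pocket at (328,228). Moving over vial 1.

Emit:
send_rows([
  [[-0.01,0.006,-0.001],-0.004,-1],
  [[-0.035,0.021,-0.003],-0.012,-1],
  [[-0.07,0.043,-0.006],-0.025,-1],
  [[-0.11,0.067,-0.01],-0.04,-1],
  [[-0.15,0.091,-0.013],-0.053,-1],
  [[-0.185,0.113,-0.016],-0.065,-1],
  [[-0.2,0.122,-0.0175],-0.072,-1],
  [[-0.2052,0.125,-0.0179],-0.072,-1],
  [[-0.2052,0.125,-0.0179],-0.072,-1],
])

```text
time: 10.25
ee_pos: [560.7, -85.9, 202.0]
ee_rot: [0.001, 0.707, 0.707, 0.003]
ft_force: [-0.1, -0.2, 0.6]
grip_width: 87.6
```

```bash
python3 -c "
from h import *
go(560,-86.7,30,90)
c=cap('wrist','w7'); W=world(c)
m=(W[...,2]>54)&(W[...,2]<60)&(abs(W[...,0]-560)<40)&(abs(W[...,1]+87)<40)
p=W[m]; print(len(p),cv2.minEnclosingCircle(p[:,:2].astype(np.float32)))
"
```

```text
t 10.25 pos [560.7 -85.9 202. ] head 89.99 tilt 0.35 grip 87.6 F [-0.1 -0.2  0.6] j [-0.17  0.36  1.78  0.    0.99 -0.18]
  tool shift [-0.0013 -0.0017  0.172 ] turn -0.0 dist 0.172
518 ((560.8154907226562, -86.37596130371094), 12.309990882873535)
```

View pics/w7.png

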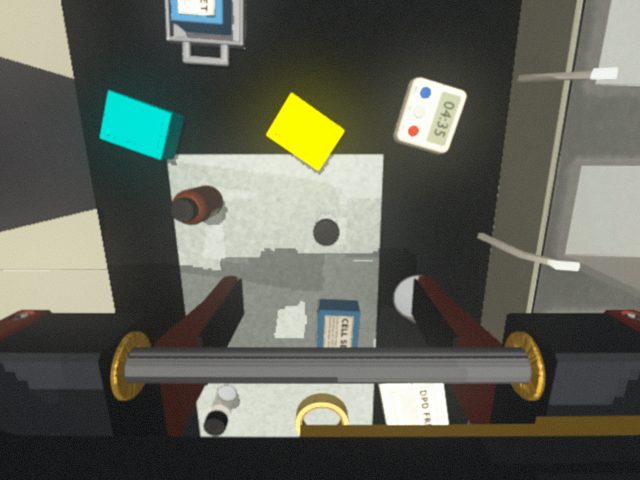

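Vial 1's cap is seen at (326,232), measured at (560.8,−86.4), in line between the fingers. Descending to cap height.

Emit:
send_rows([
  [[-0.001,-0.001,0.03],0,-1],
  [[-0.001,-0.001,0.07],0,-1],
  [[-0.001,-0.001,0.11],0,-1],
  [[-0.001,-0.001,0.145],0,-1],
  [[-0.001,-0.001,0.162],0,-1],
  [[-0.001,-0.001,0.17],0,-1],
  [[-0.001,-0.001,0.174],0,-1],
  [[-0.001,-0.001,0.174],0,-1],
])

```text
time: 11.3
ee_pos: [561.2, -86.1, 28.8]
ee_rot: [0.002, 0.707, 0.707, 0.003]
ft_force: [-0.8, -0.2, 0.4]
grip_width: 87.8
```

```bash
python3 -c "
from h import *
go(560.6,-86.5,28,90)
c=cap('wrist','w8')"
```

```text
t 11.3 pos [561.2 -86.1  28.8] head 90.02 tilt 0.42 grip 87.8 F [-0.8 -0.2  0.4] j [-0.18  0.63  1.86  0.01  0.65 -0.18]
  tool shift [-0.0004 -0.0006  0.0008] turn 0.0 dist 0.001
```

View pics/w8.png

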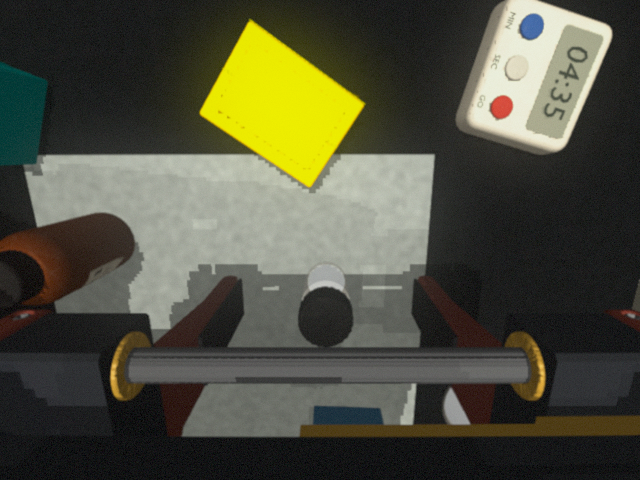

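The cap (326,316) is centred between the fingers. Closing.

Emit:
send_rows([
  [[0,0,0],0,0.2],
  [[0,0,0],0,0.5],
  [[0,0,0],0,1],
  [[0,0,0],0,1],
  [[0,0,0],0,1],
  [[0,0,0],0,1],
  [[0,0,0],0,1],
  [[0,0,0],0,1],
  [[0,0,0],0,1],
])

```text
time: 12.48
ee_pos: [561.2, -86.2, 28.9]
ee_rot: [0.002, 0.707, 0.707, 0.003]
ft_force: [-0.0, -0.4, -0.9]
grip_width: 23.7
```

```bash
python3 -c "
from h import *
go(560.6,-86.5,150,90)
c=cap('wrist','w9')"
```

```text
t 12.47 pos [561.2 -86.2  28.9] head 90.02 tilt 0.43 grip 23.7 F [-0.  -0.4 -0.9] j [-0.18  0.62  1.86  0.01  0.65 -0.18]
  tool shift [-1.000e-04  2.000e-04 -1.211e-01] turn 0.0 dist 0.121
```

View pics/w9.png

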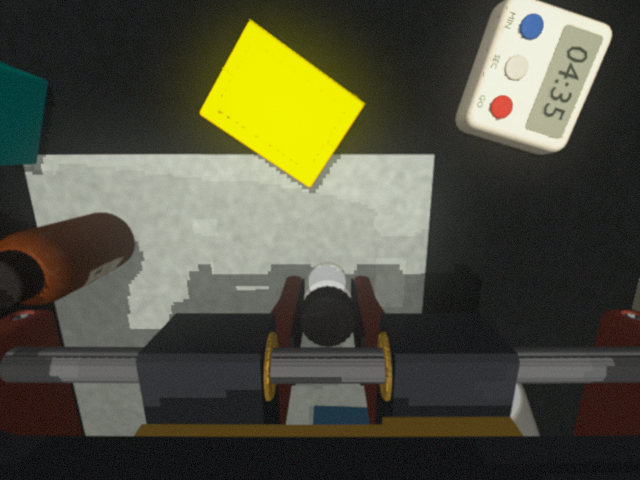

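```bash
python3 -c "
from h import *
c=pickle.load(open('w9.pkl','rb'))
T=np.linalg.inv(np.array(c['T'])); K=np.array([[c['fx'],0,c['cx']],[0,c['fy'],c['cy']],[0,0,1.]])
for p in ([561.2,-86.2,58],[561.2,-86.2,28.9],[561.2,-76.2,28.9],[561.2,-96.2,28.9]):
    q=T[:3,:3]@np.array(p)+T[:3,3]; print(p,cv2.projectPoints(q.reshape(1,1,3),np.zeros(3),np.zeros(3),K,np.array(c['distortion']))[0].ravel())
W=world(c)
print(status.read_state()['grip_width'])
m=(W[...,2]>54)&(W[...,2]<60)&(abs(W[...,0]-560)<40)&(abs(W[...,1]+87)<40)
vu=np.argwhere(m); print(vu.min(0),vu.max(0)); p=W[m]; print(len(p),cv2.minAreaRect(p[:,:2].astype(np.float32)))
cv2.imwrite('pics/w9z.png',cv2.resize(c['pixels'][240:440,220:430],None,fx=3.5,fy=2.9,interpolation=cv2.INTER_CUBIC))
"
```

```text
[561.2, -86.2, 58] [326.13326738 323.67160171]
[561.2, -86.2, 28.9] [325.91576194 296.25334731]
[561.2, -76.2, 28.9] [325.88316556 278.00130491]
[561.2, -96.2, 28.9] [325.94746724 313.95961601]
24.084349962060372
[294 277] [346 378]
2588 ((562.3194580078125, -86.29563903808594), (42.41297912597656, 24.732789993286133), 2.569800615310669)
```

View pics/w9z.png

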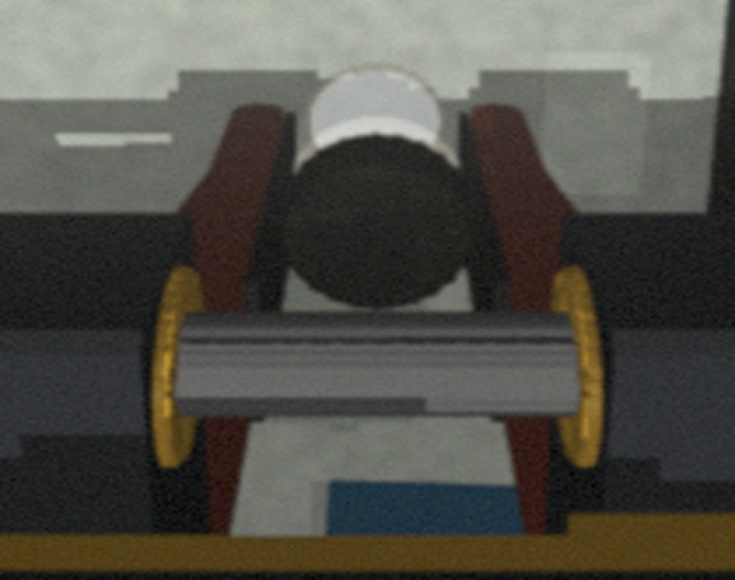

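The cap sits between both pads, about 2–3 mm off centre. The width reads 24 mm. I'll test-lift by 8 mm, below the drop limit, and check.

Emit:
send_rows([
  [[0,0,-0.002],0,1],
  [[0,0,-0.004],0,1],
  [[0,0,-0.006],0,1],
  [[0,0,-0.008],0,1],
  [[0,0,-0.008],0,1],
])

```text
time: 13.15
ee_pos: [561.3, -86.2, 37.1]
ee_rot: [0.002, 0.707, 0.707, 0.003]
ft_force: [0.3, 0.8, 0.4]
grip_width: 23.5
```

```bash
python3 -c "
from h import *
go(560.6,-86.5,150,90)
c=cap('wrist','w10')
cv2.imwrite('pics/w10z.png',cv2.resize(c['pixels'][240:440,220:430],None,fx=3.5,fy=2.9,interpolation=cv2.INTER_CUBIC))
"
```

```text
t 13.15 pos [561.3 -86.2  37.1] head 90.02 tilt 0.45 grip 23.5 F [0.3 0.8 0.4] j [-0.18  0.61  1.86  0.01  0.67 -0.18]
  tool shift [-0.000e+00  1.000e-04 -1.129e-01] turn 0.0 dist 0.113
```

View pics/w10z.png

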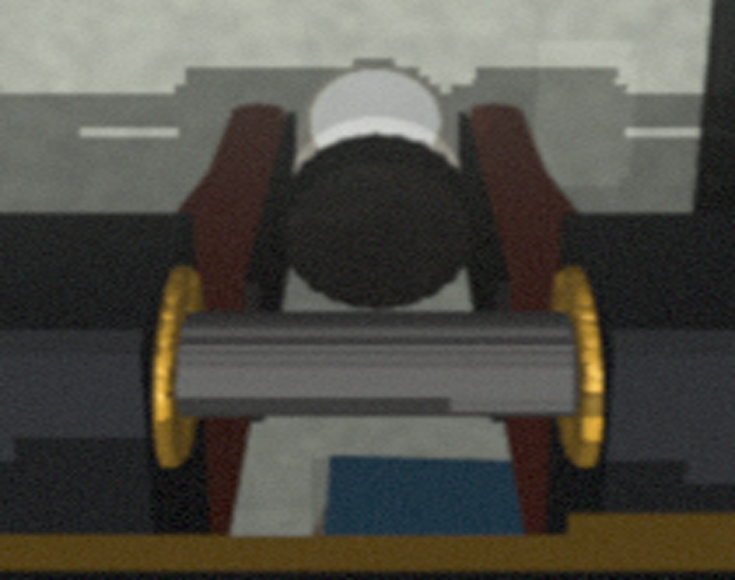

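The vial kept its place relative to the fingers while the mat receded, so it's held. Continuing the lift.

Emit:
send_rows([
  [[0,0,-0.006],0,1],
  [[0,0,-0.018],0,1],
  [[0,0,-0.034],0,1],
  [[0,0,-0.055],0,1],
  [[0,0,-0.08],0,1],
  [[0,0,-0.1],0,1],
  [[0,0,-0.118],0,1],
  [[0,0,-0.126],0,1],
  [[0,0,-0.128],0,1],
])

```text
time: 14.32
ee_pos: [560.4, -86.5, 165.5]
ee_rot: [0.002, 0.707, 0.707, 0.004]
ft_force: [-0.3, 0.1, -1.2]
grip_width: 23.5
```

```bash
python3 -c "
from h import *
go(455.2,202.5,160,85.9)
c=cap('wrist','w11')
cv2.imwrite('pics/w11z.png',cv2.resize(c['pixels'][240:440,220:430],None,fx=3.5,fy=2.9,interpolation=cv2.INTER_CUBIC))
"
```

```text
t 14.32 pos [560.4 -86.5 165.5] head 90.02 tilt 0.47 grip 23.5 F [-0.3  0.1 -1.2] j [-0.18  0.41  1.81  0.    0.92 -0.18]
  tool shift [ 0.289  -0.1051  0.0053] turn 0.072 dist 0.308
```

View pics/w11z.png

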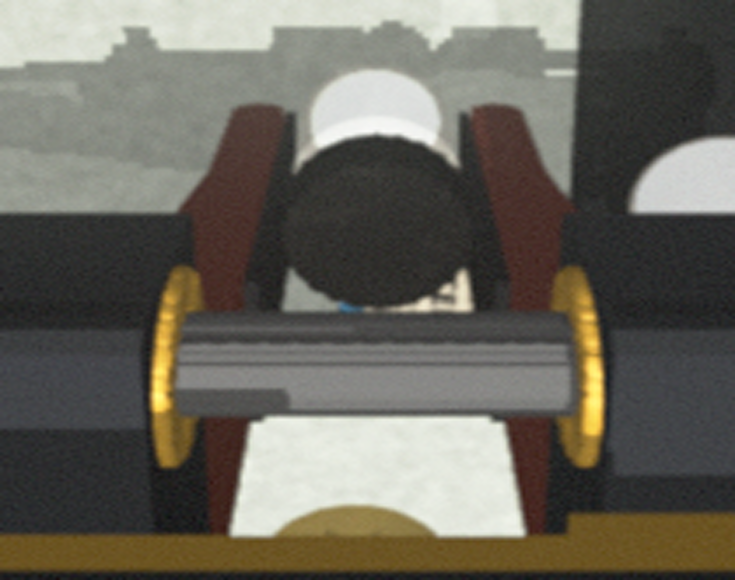

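It's held unchanged and upright. Moving over the middle pocket.

Emit:
send_rows([
  [[0.01,-0.0036,0],0.002,1],
  [[0.035,-0.013,0.001],0.008,1],
  [[0.07,-0.026,0.001],0.018,1],
  [[0.115,-0.042,0.002],0.03,1],
  [[0.16,-0.058,0.003],0.04,1],
  [[0.205,-0.075,0.004],0.052,1],
  [[0.245,-0.089,0.005],0.062,1],
  [[0.273,-0.0995,0.005],0.07,1],
  [[0.286,-0.104,0.0053],0.072,1],
  [[0.289,-0.1051,0.0053],0.072,1],
])

```text
time: 15.62
ee_pos: [454.6, 202.9, 159.4]
ee_rot: [0.002, 0.732, 0.682, 0.003]
ft_force: [-0.1, -0.5, 0.1]
grip_width: 23.9
```

```bash
python3 -c "
from h import *
go(455.2,202.5,31,85.9)
c=cap('wrist','w12')
"
```

```text
t 15.62 pos [454.6 202.9 159.4] head 85.97 tilt 0.39 grip 23.9 F [-0.1 -0.5  0.1] j [ 0.4   0.33  1.96 -0.    0.85  0.47]
  tool shift [-0.0007 -0.0002  0.1284] turn 0.001 dist 0.128
```

View pics/w12.png

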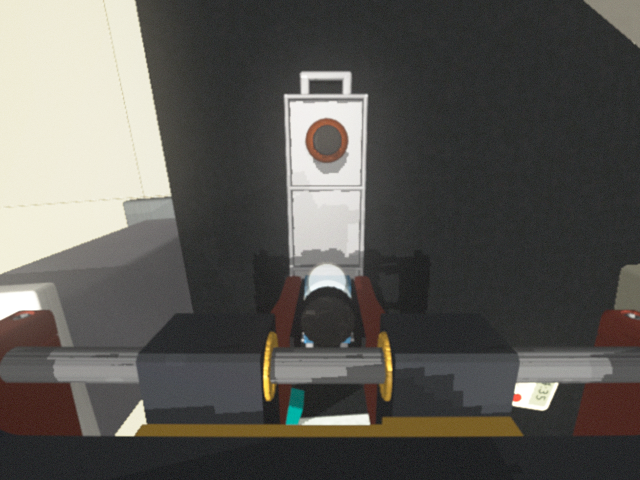

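```bash
python3 -c "
from h import *
c=pickle.load(open('w12.pkl','rb')); print(np.round(np.array(c['T']),2))
"
```

```text
[[ 1.0000e+00 -7.0000e-02 -1.0000e-02  4.5930e+02]
 [-7.0000e-02 -9.6000e-01 -2.6000e-01  2.7363e+02]
 [ 1.0000e-02  2.6000e-01 -9.7000e-01  3.2067e+02]
 [ 0.0000e+00  0.0000e+00  0.0000e+00  1.0000e+00]]
```

The camera rides 161 mm above the TCP, so it clears the dropper bottle. Lowering.

Emit:
send_rows([
  [[-0.0007,0,0.02],0.001,1],
  [[-0.0007,0,0.05],0.001,1],
  [[-0.0007,0,0.08],0.001,1],
  [[-0.0007,0,0.1],0.001,1],
  [[-0.0007,0,0.113],0.001,1],
  [[-0.0007,0,0.121],0.001,1],
  [[-0.0007,0,0.125],0.001,1],
  [[-0.0007,0,0.127],0.001,1],
  [[-0.0007,0,0.128],0.001,1],
  [[-0.0007,0,0.128],0.001,1],
])

```text
time: 16.92
ee_pos: [455.8, 202.3, 31.8]
ee_rot: [0.002, 0.732, 0.681, 0.003]
ft_force: [-0.0, -0.6, -1.1]
grip_width: 23.4
```

```bash
python3 -c "
from h import *
go(455.2,202.5,28.5,85.9)
c=cap('wrist','w13')
"
```

```text
t 16.93 pos [455.8 202.3  31.8] head 85.88 tilt 0.44 grip 23.4 F [-0.  -0.6 -1.1] j [ 0.39  0.56  2.01 -0.    0.57  0.47]
  tool shift [ 0.0001 -0.0006  0.0033] turn -0.0 dist 0.003
```

View pics/w13.png

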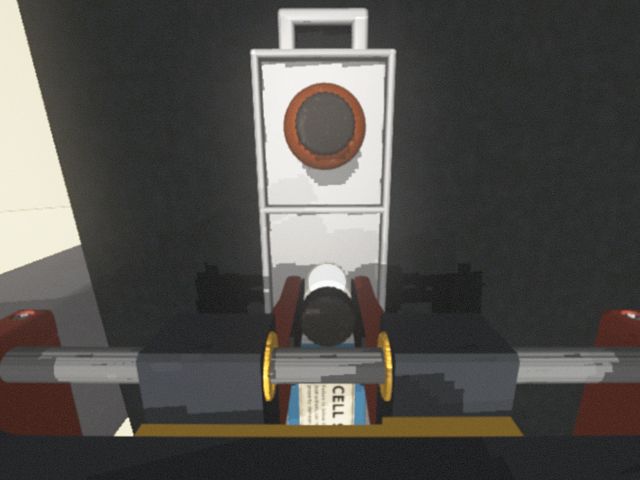

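The vial is inside the middle pocket, clear of the rib at row 210 and the carton. Lowering the last 3 mm.

Emit:
send_rows([
  [[0,0,0.001],0,1],
  [[0,0,0.002],0,1],
  [[0,0,0.003],0,1],
  [[0,0,0.0036],0,1],
  [[0,0,0.0036],0,1],
])

```text
time: 17.6
ee_pos: [455.8, 202.4, 28.7]
ee_rot: [0.002, 0.732, 0.681, 0.003]
ft_force: [-1.7, -0.6, 7.8]
grip_width: 23.8
```

7.8 N of contact: the vial is on the floor. Opening slowly, then going straight up.

Emit:
send_rows([
  [[0,0,0],0,0.4],
  [[0,0,0],0,0.2],
  [[0,0,0],0,-0.1],
  [[0,0,0],0,-0.3],
  [[0,0,0],0,-0.3],
  [[0,0,-0.01],0,-0.3],
  [[0,0,-0.03],0,-0.3],
  [[0,0,-0.06],0,-0.5],
  [[0,0,-0.1],0,-1],
  [[0,0,-0.15],0,-1],
])

```text
time: 18.85
ee_pos: [454.1, 201.8, 180.0]
ee_rot: [0.001, 0.732, 0.681, 0.003]
ft_force: [1.0, -0.1, 0.2]
grip_width: 82.3
```

Emit:
send_rows([
  [[-0.02,0,-0.02],0,-1],
  [[-0.06,0,-0.03],0,-1],
  [[-0.11,0,-0.04],0,-1],
  [[-0.16,0,-0.05],0,-1],
  [[-0.21,0,-0.05],0,-1],
  [[-0.26,0,-0.05],0,-1],
  [[-0.31,0,-0.05],0,-1],
  [[-0.35,0,-0.05],0,-1],
  [[-0.38,0,-0.05],0,-1],
  [[-0.38,0,-0.05],0,-1],
])

```text
time: 20.1
ee_pos: [426.2, -178.7, 229.7]
ee_rot: [0.002, 0.733, 0.68, 0.003]
ft_force: [0.4, 0.5, -0.0]
grip_width: 87.9
```

Run:
```python
from h import *
go(455,202,200,85.9)
c=cap('top','t14'); W=world(c)
cap('wrist','w14')
def blob(name,u0,u1,v0,v1,z0,z1):
    w=W[v0:v1,u0:u1].reshape(-1,3); p=w[(w[:,2]>z0)&(w[:,2]<z1)]
    if len(p)<4: print(name,len(p)); return
    print(name,len(p),np.round(p.mean(0),1),[np.round(x,1) for x in cv2.minAreaRect(p[:,:2].astype(np.float32))])
blob('vial T',188,222,250,285,52,70); blob('cart T',220,262,250,290,27,33); blob('drop T',150,185,250,280,54,80)
```

```text
t 20.1 pos [ 426.2 -178.7  229.7] head 85.7 tilt 0.4 grip 87.9 F [ 0.4  0.5 -0. ] j [-0.43  0.17  1.97  0.01  0.99 -0.35]
  tool shift [ 3.818e-01 -1.000e-04  3.050e-02] turn -0.003 dist 0.383
vial T 96 [455.9 201.2  56.9] [array([456.8, 201.7]), array([24.5, 22.8]), np.float64(19.4)]
cart T 385 [450.5 126.9  30.1] [array([450.5, 126.7]), array([60.1, 45.1]), np.float64(85.9)]
drop T 151 [460.  281.6  65.4] [array([460.7, 283.5]), array([31.8, 28.9]), np.float64(63.1)]
```

View pics/t14.png

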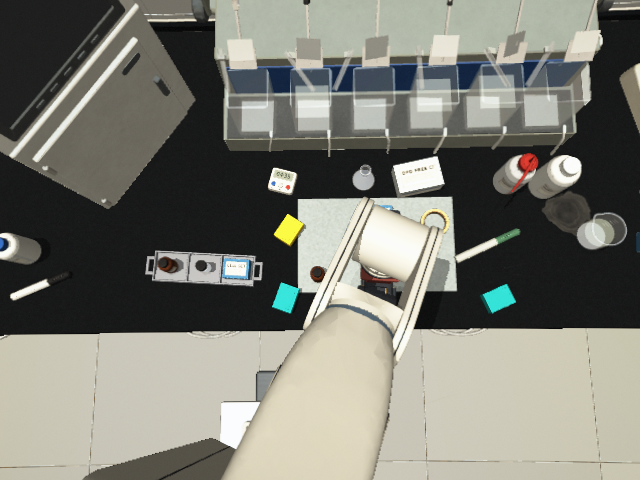

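View pics/w14.png

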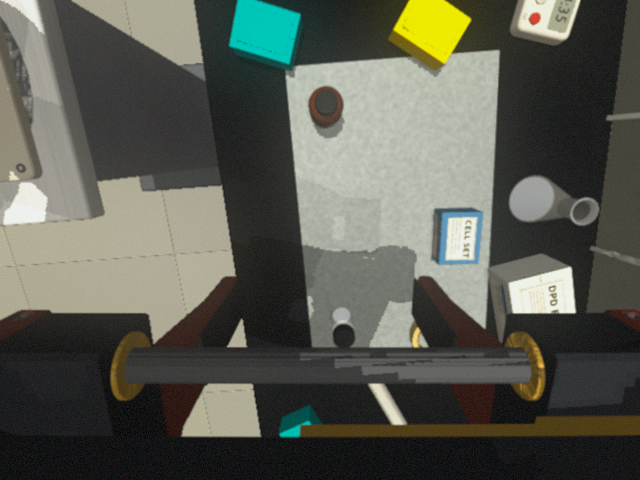

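The tray now holds the dropper, vial and carton, at (167,265), (204,266) and (237,268) in the top view, all at upright heights. The spares haven't moved and the arm is clear. Handing in.

```bash
python3 -c "
from h import *
s=status.read_state(); print(s['time'],np.round(s['qvel'],4)); print(ctrl.job_done())"
```

```text
20.2 [ 0.0218 -0.0015  0.0057  0.0004 -0.0022 -0.0021]
the job is handed in; nothing more can be done
None
```

The kit is complete: the dropper bottle was already in the left pocket, so I added one carton to the right pocket and one vial to the middle pocket. I handed the job in at about 20 s, and it reported no verdict.

**Setting down:** each piece was lowered until it touched the floor (about 11 N for the carton, 8 N for the vial) before I released it.

**Last checks from the top camera:**

| Piece | Measured position | Measured top | Expected height | Distance from pocket centre |
|---|---|---|---|---|
| Carton | (450.5, 127) | 30 mm | 30 mm, flat | about 1 mm |
| Vial | (456.5, 201.5) | 57 mm | 58 mm, upright | about 3 mm |
| Dropper (already there) | (460.5, 283) | not compared | 72 mm | unchanged since the start |

- **Other pieces:** the spare vial, dropper and carton, the flask, the timer and the look-alikes appeared where they started. This was judged by eye from the last pictures, not re-measured.
- **Arm at hand-in:** the gripper was open at about 230 mm height, with nothing near it.
- **One disagreement:** the gripper read about 24 mm on the vial's 26 mm cap. A small test lift showed the vial was held firmly, so I carried on.

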